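# Slide a sample tray over the step onto a bench scale and tare it

### The arm

A 6-joint arm with a two-finger parallel gripper is mounted at the origin on the work surface. World frame = base frame: x ahead of the robot, y to its left, z up, the work surface at z = 0. Lengths are in m, angles in rad, forces in N, time in s.
With the tool pointing down it reaches from about 0.25 to 0.725 m from the base axis. Payload 4 kg.
Tool frame: the origin (TCP) lies midway between the tips of the shut fingers; the grasp point (between the pads) lies 19 mm behind it; z points along the fingers, y is the direction in which the jaws open and shut (so a half turn about z gives the same grasp; the last joint's range is limited). The gripper opens to 85 mm and grips with 20 to 120 N. Pads are 22 mm wide; open, the fingers measure 114 mm over their backs; the gripper's body (76 mm by 85 mm) begins 54 mm behind the grasp point. The pads swing forward as they close: fully open they stand 13 mm farther back than shut.
Start: joints at [-1.19, 0.241, 0.005, 1.335, 0, 1.571], TCP at [0.186, -0.464, 0.231] pointing down, gripper open.
Joint ranges: [-2.72, 2.72], [-1.05, 1.87], [-1.09, 1.28], [-1.99, 2.15], [-1.42, 1.44], [-3.14, 3.14]. Speed limits (rad/s): [2.79, 2.79, 3.14, 3.14, 3.14, 3.14].

### API

Orientations are given as a unit quaternion [x, y, z, w].
In Python, from workcell import get_obs, camera, camera_model, job_done, masks_of gives the robot as it stands.
- The arm moves only by the tool jog_arm, never from a script. Its argument "deltas" is a list that holds one entry, the list of rows, each a list of 7 numbers: the shift along the tool's x, y, z in mm, then the turn, a rotation vector about the tool's x, y, z in degrees, then the finger opening in mm, from 0 to 85.4. A call has 1 to 5 rows; each row shifts and turns the pose as measured when the row begins, along the tool's axes as they then stand; what a row does not reach is not made up. A row lasts 1/10 s, in which the tool goes at most 50 mm and 8.59 degrees, less where a joint would pass 70% of its speed; a pose out of reach is approached as far as the arm can. A call with a gripper value outside its range is refused whole. The fingers move at their own pace and stop on an object; the grip force is fixed at half the most. Time passes only in rows, so rows that do not move let the fingers close. It gives the time, the measured TCP pose, the force and the opening at its end, in the units of the state.
- get_obs(): the state, without advancing time (a new reading comes with each control period).
- camera(name): name is "side" or "top" or "wrist"; returns the picture (384x512x3 uint8, red, green, blue); there is no depth.
- camera_model(name): a dict with "fovy" (degrees; the focal length in pixels is half the picture's height over the tangent of half this angle, whatever the lens; pixels are square), "cx", "cy" (the principal point, pixels), "pose" (4x4, takes a point from camera to world coordinates); the wrist camera has in their place "T_tool_cam" (4x4, takes a point from camera to tool coordinates, whose origin is the TCP and whose axes are the flange's). Camera axes: x right, y down, z forward; pixel columns grow to the right and rows downward; lengths in m; the calibration is good to about 2 mm. A picture is of the moment at which its call begins: read the wrist's pose just before it. camera_model takes no time and is no camera call.
- job_done(): hands the job in, once; it reports no verdict.
Trained networks look in the newest picture that a camera, given by its name, has taken for a name from the list of things; names that differ only in an ending like _2 or _b are one class to them, and where a whole thing is asked for, a point or a joint stands for the part that bears it (a point fixed in the world has none). Each returns a list of dicts, best first, with "conf" (0 to 1); they miss things now and then, are a little off and sometimes report something else, mostly with a low value. They report only what shows in the picture. A call takes as long as a camera call. They do not tell look-alikes from the thing itself.
- masks_of(target, camera): "pixels" (384x512 bool, what is visible of it) and "at" ([column, row] in pixels, amid what is visible of it).
The state is a dict: "clock": time; "joint_pos": joint angles; "joint_vel": joint speeds; "tau": joint torques, N m; "eef_pos": TCP position; "tool_rot": TCP orientation; "ft_force": force on the tool from outside, world axes, zero at the start; "ft_torque": the same for the moment, N m; "grip_width": finger opening in m.
Only numpy, scipy, OpenCV 4.12 (cv2) and the standard library are available. Lean on these libraries where they do the work, as an engineer would, in place of code of your own. Each camera call takes 0.05 s, during which the arm holds its last target. There are 200 camera calls.

### The job

Gently slide the loaded sample tray off the stand, up over the small step and along the scale's platform, without lifting it or upsetting the jars, until it meets the blue buffer squarely. Feel for the buffer, push it in gently to about half of its travel, never near its end, and hold that for about a second. Then let go, leaving the tray resting against the buffer, and press the green tare key all the way down, leaving the red key and everything else alone.

Things in the scene. Friction and masses are not known exactly. Their poses are not given: they have to be found in the camera images.
- tray_mid (a point): Blue open metal sample tray without a handle, 165 mm long (x), 130 mm wide (y), walls 35 mm high, 0.34 to 0.48 kg, plus two jars of 0.1 to 0.2 kg. This point is its centre, 17.5 mm above its underside. Its +x points to the nose, which leads on to the scale. Starts on the stand, up to 0.1 rad askew and 12 mm off the middle line.
- tray_front (a point): Centre of the tray's front face: 85 mm ahead of the tray's centre along its x, 20 mm above its underside. The nose is raked below like a sled: the flat underside ends 17 mm short of the front, and from there a slope rises to 11 mm, so a push makes the nose ride up over a low step.
- tray_rear (a point): Centre of the outer face of the tray's rear wall (upright, flat, 35 mm high, 4 mm thick): 80 mm behind the tray's centre along its x, 20 mm above its underside, axes as the tray's.
- stand_top (a point): White transfer stand on steel legs, fixed; this point is the centre of its flat top, 220 mm along its x by 210 mm wide. Its x is the sliding direction, as the platform's. Its top lies 2.5 to 6 mm lower than the scale's platform (differs from run to run), with an 8 to 12 mm gap between the two.
- platform_top (a point): Bench scale, fixed, with a bare aluminium platform; this point is the centre of its flat top, 230 mm along its x by 190 mm wide, 55 mm above the table. +x is the sliding direction, from the stand to the blue buffer; a 6 mm upright plate across the far end, 118 mm out and 40 mm above the platform, carries the buffer.
- buffer (a joint): Travel of the sprung blue buffer at the platform's far end: 0 is fully out, 0.012 m fully in; 0.8 N start it moving, then 1 N per mm, with damping. Its head is 110 mm wide, 34 mm high. Where its face stands (65 to 100 mm beyond the platform's centre at rest) is set by hand, differs from run to run and is not reported: find it by touch
- tray: The tray as a solid (origin under its centre, on the underside; x to the nose, z up).
- jar_a_mid (a point): Sample jar with a white lid standing in the tray, 44 mm diameter, 60 mm high; the point is its centre, its z axis runs up.
- jar_b_mid (a point): Sample jar with an orange lid standing in the tray, 44 mm diameter, 60 mm high; the point is its centre, its z axis runs up.
- tare_top (a point): Top of the green tare key (30 mm diameter) on the scale's grey terminal, which is fixed: a 90 by 130 mm box 40 mm high whose display hump along the far edge is 67 mm high. The key is pressed straight down; x points level to the hump, away from the robot.
- tare (a joint): Travel of the green tare key: 0 is up, 0.006 m is fully down, it springs back; fully down takes 5 N.
- power (a joint): Travel of the red power key, 66 mm to the right of the green one as one faces the display: 0 is up, 0.006 fully down.
- bowl: Bystander to leave alone: small steel mixing bowl, 120 mm across, 55 mm high; origin at its underside.
- squeeze_bottle: Bystander to leave alone: white plastic bottle with a red cap, 60 mm diameter, 170 mm high; origin at its underside.
- spatula: Bystander to leave alone: wooden-handled spatula lying flat; origin at its underside.
- weight: Bystander to leave alone: brass 500 g calibration weight with a knob, 40 mm diameter, 58 mm high; origin at its underside.
- beaker: Bystander to leave alone: clear plastic beaker, 70 mm diameter, 90 mm high; origin at its underside.
Not all that is in view belongs to the job. Of the things shaped like the tray, the blue one is meant.

How it is judged:
By the outcome, as a careful person would: the job done as asked, in the order asked, and still so for the second after the job is handed in, with the robot touching nothing.
It also fails if it takes over 64 s, if anything falls off the work surface, if the arm or the gripper's body presses on something with over 40 N, if the wrist force passes 120 N, or if a joint passes its speed limit or range.

## Working session

There is one attempt and no reset: what is moved stays moved. The work goes in short steps, Python scripts to look and compute and a tool call to move; the robot and the scene stay as the last step left them, time stands still between calls to the robot, and variables do not carry over. Pictures are saved under pics/ and viewed, about 8 in all and at most 12, crops included, and the job is handed in when it is done.

Besides the shell and the picture viewer there is one more tool, called after "Request:" by a JSON object that holds its "api" and its "payload", one argument or row to a line. jog_arm: Moves the arm, as the interface text tells. Its arguments: {"type":"object","properties":{"deltas":{"type":"array"}},"required":["deltas"]}

```bash
mkdir -p pics; ls; cat > h.py <<'E'
import numpy as np, cv2
from workcell import *
from scipy.spatial.transform import Rotation as R
def cam(name):
    m=camera_model(name); f=192/np.tan(np.radians(m["fovy"])/2)
    if "pose" in m: P=np.array(m["pose"])
    else:
        o=get_obs(); T=np.eye(4); T[:3,:3]=R.from_quat(o["tool_rot"]).as_matrix(); T[:3,3]=o["eef_pos"]; P=T@np.array(m["T_tool_cam"])
    return f,m["cx"],m["cy"],P
def ray(c,uv,z):
    f,cx,cy,P=c; d=P[:3,:3]@np.array([(uv[0]-cx)/f,(uv[1]-cy)/f,1]); return P[:3,3]+d*(z-P[2,3])/d[2]
def proj(c,p):
    f,cx,cy,P=c; q=P[:3,:3].T@(np.array(p)-P[:3,3]); return q[:2]/q[2]*f+[cx,cy]
def save(name,fn):
    im=camera(name); cv2.imwrite("pics/"+fn,cv2.cvtColor(im,cv2.COLOR_RGB2BGR)); return im
E
python3 - <<'E'
from h import *
for n in ("top","side"):
    save(n,n+"0.png"); c=cam(n); print(n,c[0],c[1:3],c[3].round(3).tolist())
    for t in ("tray","platform_top","stand_top","buffer","tare","power","jar_a_mid"):
        for m in masks_of(t,n)[:3]:
            r=cv2.minAreaRect(np.argwhere(m["pixels"])[:,::-1].astype(np.float32)); print(t,round(m["conf"],2),np.round(m["at"]),m["pixels"].sum(),np.round(cv2.boxPoints(r)).tolist())
a=cv2.imread("pics/top0.png");cv2.imwrite("pics/t0b.png",cv2.resize(a,(800,600)))
a=cv2.imread("pics/side0.png");cv2.imwrite("pics/s0b.png",cv2.resize(a,(800,600)))
print(get_obs())
E
```

```text
pics
top 392.09028236109054 (255.40172968819746, 188.25291680662917) [[-0.003, -0.978, 0.207, 0.254], [-1.0, 0.002, -0.004, 0.039], [0.003, -0.207, -0.978, 1.35], [0.0, 0.0, 0.0, 1.0]]
tray 0.97 [197. 188.] 1732 [[170.0, 207.0], [172.0, 166.0], [224.0, 168.0], [222.0, 209.0]]
tray 0.7 [339. 268.] 2112 [[308.0, 257.0], [359.0, 245.0], [368.0, 286.0], [318.0, 298.0]]
tray 0.65 [188. 271.] 2094 [[157.0, 262.0], [191.0, 237.0], [221.0, 278.0], [187.0, 303.0]]
platform_top 0.88 [269. 198.] 3778 [[232.0, 223.0], [236.0, 167.0], [310.0, 173.0], [305.0, 229.0]]
stand_top 0.81 [203. 211.] 1871 [[163.0, 218.0], [170.0, 157.0], [235.0, 164.0], [229.0, 225.0]]
buffer 0.55 [198. 115.] 462 [[183.0, 102.0], [200.0, 95.0], [212.0, 124.0], [196.0, 132.0]]
tare 0.47 [372. 206.] 50 [[369.0, 204.0], [376.0, 204.0], [376.0, 211.0], [369.0, 211.0]]
power 0.45 [390. 211.] 56 [[388.0, 209.0], [396.0, 209.0], [396.0, 216.0], [388.0, 216.0]]
jar_a_mid 0.71 [202. 176.] 204 [[191.0, 176.0], [201.0, 166.0], [213.0, 178.0], [203.0, 188.0]]
side 432.6548141077203 (252.30500592559338, 195.50961882473234) [[0.977, -
[... 1145 characters left out ...]
ck': 0.8, 'joint_pos': array([-1.19002468e+00,  2.40557336e-01,  4.98822980e-03,  1.33523504e+00,
        1.26740597e-05,  1.57076851e+00]), 'joint_vel': array([-1.40737825e-05,  4.83031150e-05,  1.04926744e-03,  2.95368941e-03,
       -2.36596301e-04, -2.17081001e-03]), 'tau': array([-2.24424994e-04, -3.72151566e+01,  2.52678019e+01,  8.43517300e-04,
       -1.15445215e-05,  1.12786463e-06]), 'eef_pos': array([ 0.1858146 , -0.46416901,  0.23132329]), 'tool_rot': array([ 9.81928663e-01,  1.89251422e-01,  5.48305824e-06, -5.03650923e-06]), 'ft_force': array([-0.13717168,  0.06932208, -0.73489091]), 'ft_torque': array([ 0.01020273,  0.03123859, -0.02278806]), 'grip_width': 0.08514305471930814}
```

View pics/t0b.png

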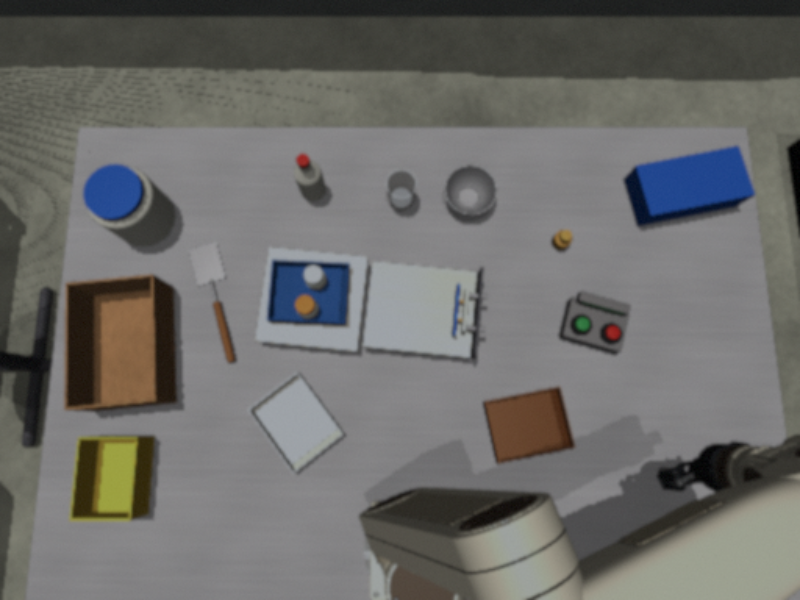

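View pics/s0b.png

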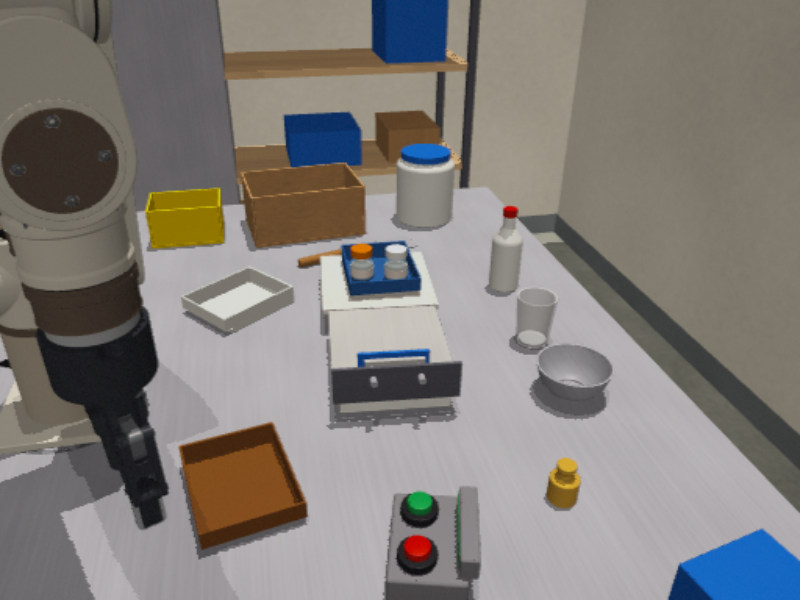

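The top view (800x600 scaling) shows the blue tray at (308,292) on the stand and the platform at (420,310). The buffer is at (460,310), and the green and red keys are at (583,323) and (613,333). The slide direction is roughly world -y, and the side view agrees with this.

```bash
python3 - <<'E'
from h import *
for n in ("top","side"):
    camera(n); c=cam(n)
    for t,z in (("tray",.088),("platform_top",.055),("stand_top",.051),("buffer",.085),("tare",.045),("power",.045),("jar_a_mid",.085),("bowl",.03)):
        ms=masks_of(t,n)[:2]
        for m in ms[:2]:
            k=cv2.convexHull(np.argwhere(m["pixels"])[:,::-1].astype(np.int32))
            w=np.array([ray(c,p[0],z)[:2] for p in k]).astype(np.float32)*1000
            r=cv2.minAreaRect(w); print(n,t,round(m["conf"],2),"at",ray(c,m["at"],z).round(3),"rect",np.round(r[0]),np.round(r[1]),round(r[2],1), np.round(cv2.boxPoints(r)).tolist())
E
```

```text
top tray 0.69 at [0.254 0.25  0.088] rect [259. 244.] [159. 127.] 37.4 [[158.0, 246.0], [235.0, 145.0], [361.0, 242.0], [284.0, 342.0]]
top tray 0.65 at [0.528 0.237 0.088] rect [527. 226.] [166. 133.] 87.9 [[457.0, 145.0], [590.0, 140.0], [597.0, 306.0], [463.0, 311.0]]
top platform_top 0.75 at [ 0.494 -0.015  0.055] rect [496. -18.] [251. 199.] 84.9 [[386.0, -134.0], [584.0, -151.0], [606.0, 98.0], [408.0, 116.0]]
top platform_top 0.2 at [0.771 0.022 0.055] rect [769.  29.] [67. 89.] 89.9 [[724.0, -4.0], [814.0, -4.0], [814.0, 62.0], [724.0, 63.0]]
top stand_top 0.65 at [0.449 0.21  0.051] rect [522. 224.] [224. 214.] 83.9 [[404.0, 124.0], [616.0, 101.0], [640.0, 324.0], [427.0, 347.0]]
top tare 0.57 at [ 0.467 -0.366  0.045] rect [ 465. -361.] [26. 27.] 42.8 [[446.0, -360.0], [464.0, -380.0], [483.0, -362.0], [465.0, -342.0]]
top jar_a_mid 0.58 at [0.554 0.206 0.085] rect [557. 211.] [55. 46.] 1.7 [[529.0, 233.0], [530.0, 187.0], [585.0, 188.0], [584.0, 235.0]]
top bowl 0.9 at [ 0.789 -0.128  0.03 ] rect [ 779. -128.] [111. 114.] 89.9 [[722.0, -184.0], [836.0, -184.0], [836.0, -73
[... 1172 characters left out ...]
 power 0.47 at [ 0.445 -0.406  0.045] rect [ 447. -409.] [37. 28.] 77.0 [[429.0, -424.0], [456.0, -430.0], [465.0, -394.0], [437.0, -388.0]]
side power 0.45 at [0.531 0.25  0.045] rect [540. 290.] [238. 147.] 87.4 [[461.0, 174.0], [608.0, 168.0], [619.0, 405.0], [472.0, 412.0]]
side jar_a_mid 0.8 at [0.57  0.229 0.085] rect [559. 226.] [149.  44.] 76.9 [[520.0, 159.0], [564.0, 149.0], [597.0, 294.0], [554.0, 304.0]]
side bowl 0.73 at [ 0.779 -0.1    0.03 ] rect [ 783. -112.] [157. 124.] 78.4 [[706.0, -176.0], [828.0, -201.0], [859.0, -47.0], [738.0, -22.0]]
side bowl 0.64 at [0.541 0.254 0.03 ] rect [547. 317.] [230. 151.] 87.1 [[465.0, 206.0], [616.0, 199.0], [628.0, 429.0], [477.0, 436.0]]
```

```bash
cat >> h.py <<'E'
def plan(p,yaw,step=50,n=5,grip=85,quat=None):
    "rows towards TCP p with tool down and tool x at yaw (deg)"
    o=get_obs(); x=np.array(o["eef_pos"]); r=R.from_quat(o["tool_rot"])
    c,s=np.cos(np.radians(yaw)),np.sin(np.radians(yaw)); g=R.from_matrix(np.array([[c,s,0],[s,-c,0],[0,0,-1]]).T if 0 else np.array([[c,s,0],[s,-c,0],[0,0,-1.]]))
    X=r.as_matrix()[:,0]; print("now",(x*1000).round(1),"yaw",np.degrees(np.arctan2(X[1],X[0])).round(2),"tilt",np.degrees(np.arccos(-r.as_matrix()[2,2])).round(2),"F",np.round(o["ft_force"],2),"t",o["clock"])
    p=np.array(p); rows=[]
    for i in range(n):
        d=p-x; L=np.linalg.norm(d); d=d*min(1,step/1000/max(L,1e-9))
        w=(r.inv()*g).as_rotvec(degrees=True); a=np.linalg.norm(w); w=w*min(1,8.5/max(a,1e-9))
        rows.append(np.r_[(r.inv().apply(d)*1000).round(1),w.round(2),grip].tolist()); x=x+d; r=r*R.from_rotvec(w,degrees=True)
    print(rows,"left mm",(np.linalg.norm(p-x)*1000).round(1))
E
python3 - <<'E'
from h import *
print(camera_model("wrist")); plan([.45,.08,.33],84.6,n=10)
E
```

```text
{'fovy': 58.69757844259135, 'cx': 253.67300813003897, 'cy': 190.43124459627077, 'T_tool_cam': array([[-3.76911252e-04, -9.64273858e-01, -2.64907123e-01,
         6.68771572e-02],
       [ 9.99999838e-01, -2.50189804e-04, -5.12102893e-04,
        -4.90754913e-04],
       [ 4.27530371e-04, -2.64907273e-01,  9.64273796e-01,
        -1.43162033e-01],
       [ 0.00000000e+00,  0.00000000e+00,  0.00000000e+00,
         1.00000000e+00]])}
now [ 185.8 -464.2  231.3] yaw 21.82 tilt 0.0 F [0.58 0.5  0.04] t 1.7
[[36.5, -33.2, -8.1, -0.0, -0.0, -8.5, 85.0], [41.0, -27.4, -8.1, -0.0, -0.0, -8.5, 85.0], [44.6, -21.1, -8.1, -0.0, -0.0, -8.5, 85.0], [47.2, -14.3, -8.1, -0.0, -0.0, -8.5, 85.0], [48.8, -7.1, -8.1, -0.0, -0.0, -8.5, 85.0], [49.3, 0.2, -8.1, -0.0, -0.0, -8.5, 85.0], [48.8, 7.5, -8.1, -0.0, -0.0, -8.5, 85.0], [47.1, 14.6, -8.1, -0.0, -0.0, -3.28, 85.0], [46.2, 17.3, -8.1, 0.0, -0.0, 0.0, 85.0], [46.2, 17.3, -8.1, 0.0, 0.0, 0.0, 85.0]] left mm 112.9
```

Request:
{"api": "jog_arm", "payload": {
  "deltas": [
    [[36.5,-33.2,-8,0,0,-8.5,85],[41,-27.4,-8,0,0,-8.5,85],[44.6,-21,-8,0,0,-8.5,85],[47.2,-14.3,-8,0,0,-8.5,85],[48.8,-7,-8,0,0,-8.5,85]]
  ]
}}

```text
clock: 2.2
eef_pos: [0.2919, -0.2426, 0.2696]
tool_rot: [0.844, 0.536, 0.0, -0.0]
ft_force: [1.7, -0.1, -0.2]
grip_width: 0.0851
```

Request:
{"api": "jog_arm", "payload": {
  "deltas": [
    [[49.3,0,-8,0,0,-8.5,85],[48.8,7.5,-8,0,0,-8.5,85],[47,14.6,-8,0,0,-3,85],[46.2,17.3,-8,0,0,0,85],[46.2,17.3,-8,0,0,0,85]]
  ]
}}

```text
clock: 2.7
eef_pos: [0.3955, -0.0186, 0.3116]
tool_rot: [0.736, 0.677, 0.002, 0.002]
ft_force: [1.1, -1.3, -0.5]
grip_width: 0.0849
```

```bash
python3 - <<'E'
from h import *
plan([.48,.14,.34],84.6)
E
```

```text
now [395.5 -18.6 311.6] yaw 85.26 tilt 0.35 F [ 1.07 -1.29 -0.51] t 2.7
[[45.4, 19.6, -7.7, 0.35, 0.03, 0.66, 85.0], [45.6, 19.0, -7.8, -0.0, -0.0, 0.0, 85.0], [45.6, 19.0, -7.8, -0.0, -0.0, 0.0, 85.0], [29.1, 12.2, -5.0, 0.0, 0.0, 0.0, 85.0], [0.0, 0.0, 0.0, -0.0, -0.0, 0.0, 85.0]] left mm 0.0
```

Request:
{"api": "jog_arm", "payload": {
  "deltas": [
    [[45.4,19.6,-8,0.35,0,0.6,85],[45.6,19,-8,0,0,0,85],[45.6,19,-8,0,0,0,85],[29,12,-5,0,0,0,85],[0,0,0,0,0,0,85]]
  ]
}}

```text
clock: 3.2
eef_pos: [0.4805, 0.1474, 0.3416]
tool_rot: [0.736, 0.677, 0.002, 0.001]
ft_force: [-1.0, -0.9, -0.2]
grip_width: 0.0851
```

```bash
python3 - <<'E'
from h import *
c=cam("wrist"); im=save("wrist","w1.png")
a=cv2.imread("pics/w1.png");cv2.imwrite("pics/w1b.png",cv2.resize(a,(800,600)))
for t,z in (("tray",.088),("platform_top",.055),("stand_top",.051),("buffer",.089),("jar_a_mid",.115)):
  for m in masks_of(t,"wrist")[:2]:
    k=cv2.convexHull(np.argwhere(m["pixels"])[:,::-1].astype(np.int32))
    w=np.array([ray(c,p[0],z)[:2] for p in k]).astype(np.float32)*1000
    r=cv2.minAreaRect(w); print(t,round(m["conf"],2),np.round(m["at"]),"rect",np.round(r[0]),np.round(r[1]),round(r[2],1), np.round(cv2.boxPoints(r)).tolist())
plan([.535,.37,.2],84.6,n=7)
E
```

```text
tray 0.73 [73. 78.] rect [289. 249.] [150. 122.] 37.5 [[192.0, 252.0], [266.0, 155.0], [385.0, 246.0], [311.0, 343.0]]
tray 0.59 [157. 344.] rect [ 329. -102.] [21. 43.] 20.9 [[311.0, -85.0], [327.0, -126.0], [346.0, -119.0], [331.0, -78.0]]
platform_top 0.98 [275. 246.] rect [498. -24.] [272. 198.] 84.2 [[386.0, -149.0], [583.0, -169.0], [611.0, 102.0], [414.0, 122.0]]
platform_top 0.16 [293.  64.] rect [531. 229.] [179. 140.] 87.4 [[457.0, 143.0], [597.0, 137.0], [606.0, 315.0], [466.0, 321.0]]
stand_top 0.66 [230. 104.] rect [520. 217.] [207. 212.] 84.2 [[404.0, 125.0], [614.0, 104.0], [635.0, 309.0], [425.0, 331.0]]
buffer 0.88 [271. 319.] rect [488. -77.] [ 31. 108.] 85.0 [[433.0, -88.0], [541.0, -97.0], [544.0, -66.0], [436.0, -57.0]]
jar_a_mid 0.7 [319.  92.] rect [554. 214.] [39. 46.] 87.0 [[530.0, 196.0], [576.0, 193.0], [578.0, 233.0], [532.0, 235.0]]
now [478.4 142.5 342.2] yaw 84.78 tilt 0.24 F [-1.35 -0.62  0.05] t 3.5
[[42.3, 6.4, 25.9, 0.24, 0.01, 0.18, 85.0], [42.3, 6.4, 25.9, -0.0, -0.0, 0.0, 85.0], [42.3, 6.4, 25.9, 0.0, 0.0, 0.0, 85.0], [42.3, 6.4, 25.9, -0.0, -0.0, 0.0, 85.0], [42.3, 6.4, 25.9, 0.0, 0.0, 0.0, 85.0], [20.4, 3.1, 12.5, -0.0, -0.0, 0.0, 85.0], [0.0, 0.0, 0.0, 0.0, 0.0, 0.0, 85.0]] left mm 0.0
```

View pics/w1b.png

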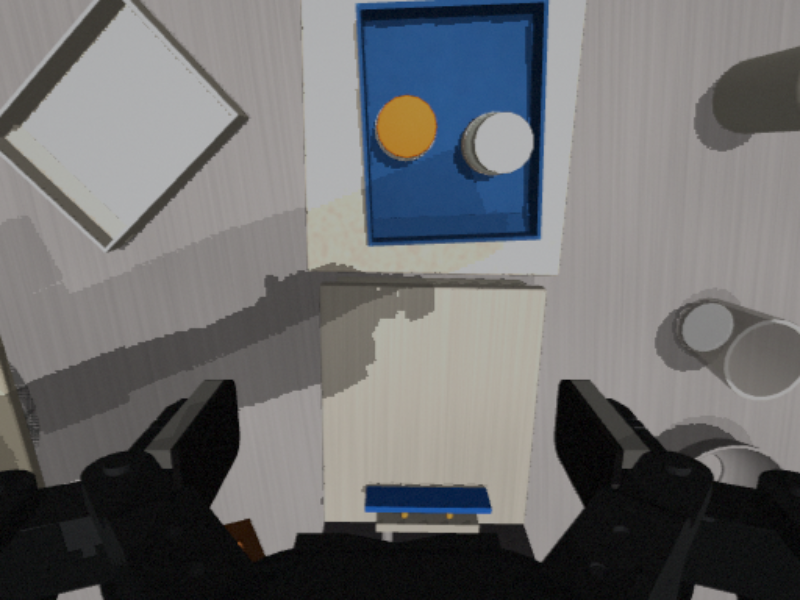

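The wrist view shows the tray at (455,120) with the jars at (405,127) and (502,142), all upright. The platform spans (321,285) to (526,522), and the buffer is at (428,498). I'll get precise edge angles from these pixel corners.

```bash
python3 - <<'E'
from h import *
# camera pose at picture time: use logged TCP after the settled row (478.4+-2)
c=cam("wrist")
def W(u,v,z): return ray(c,(u*.64,v*.64),z)[:2]*1000
for n,a,b,z in (("platL",(321,285),(323,522),.055),("platR",(545,288),(526,522),.055),("platnear",(321,285),(545,288),.055),("standL",(303,5),(307,272),.051),("standR",(586,5),(558,275),.051),("standfar",(307,271),(558,275),.051),
  ("buf",(365,487),(489,488),.089),("trayrear",(359,5),(547,2),.086),("trayfront",(369,244),(542,239),.086),("trayL",(359,5),(369,244),.086),("trayR",(547,2),(542,239),.086)):
    A,B=W(*a,z),W(*b,z); d=B-A; print(n,A.round(),B.round(),"len",np.linalg.norm(d).round(),"ang",np.degrees(np.arctan2(d[1],d[0])).round(1))
E
```

```text
platL [413. 109.] [ 385. -121.] len 231.0 ang -96.9
platR [598.  89.] [ 576. -139.] len 229.0 ang -95.5
platnear [413. 109.] [598.  89.] len 186.0 ang -6.1
standL [426. 319.] [402. 120.] len 200.0 ang -96.9
standR [633. 300.] [611.  98.] len 203.0 ang -96.4
standfar [402. 121.] [611.  98.] len 209.0 ang -6.2
buf [433. -63.] [539. -74.] len 106.0 ang -5.9
trayrear [469. 307.] [595. 297.] len 127.0 ang -4.4
trayfront [458. 144.] [589. 136.] len 131.0 ang -3.6
trayL [469. 307.] [458. 144.] len 163.0 ang -93.6
trayR [595. 297.] [589. 136.] len 161.0 ang -92.3
```

Request:
{"api": "jog_arm", "payload": {
  "deltas": [
    [[42.3,6.4,26,0.2,0,0.2,85],[42.3,6.4,26,0,0,0,85],[42.3,6.4,26,0,0,0,85],[42.3,6.4,26,0,0,0,85],[42.3,6.4,26,0,0,0,85]]
  ]
}}

```text
clock: 4.0
eef_pos: [0.5379, 0.3443, 0.2188]
tool_rot: [0.747, 0.665, 0.008, 0.004]
ft_force: [1.0, 0.5, 0.8]
grip_width: 0.085
```

```bash
python3 - <<'E'
from h import *
plan([.537,.350,.058],83.8)
E
```

```text
now [537.9 344.3 218.8] yaw 83.34 tilt 0.99 F [0.98 0.49 0.81] t 4.0
[[1.4, -1.3, 50.0, 0.94, -0.33, -0.46, 85.0], [1.7, -0.5, 50.0, -0.0, -0.0, -0.0, 85.0], [1.7, -0.5, 50.0, 0.0, 0.0, 0.0, 85.0], [0.4, -0.1, 10.9, -0.0, -0.0, -0.0, 85.0], [0.0, 0.0, 0.0, 0.0, 0.0, 0.0, 85.0]] left mm 0.0
```

Request:
{"api": "jog_arm", "payload": {
  "deltas": [
    [[1.4,-1.3,35,0.94,-0.33,-0.46,85],[1.7,-0.5,35,0,0,0,85],[1.7,-0.5,30,0,0,0,85],[0,0,25,0,0,0,85],[0,0,0,0,0,0,85]]
  ]
}}

```text
clock: 4.5
eef_pos: [0.5359, 0.3479, 0.0846]
tool_rot: [0.745, 0.667, -0.003, -0.001]
ft_force: [-0.8, -0.7, 0.3]
grip_width: 0.085
```

```bash
python3 - <<'E'
from h import *
plan([.537,.340,.054],83.8)
E
```

```text
now [535.9 347.9  84.6] yaw 83.7 tilt 0.37 F [-0.84 -0.66  0.28] t 4.5
[[-7.7, 2.1, 30.7, -0.32, 0.2, -0.1, 85.0], [0.0, 0.0, 0.0, 0.0, -0.0, 0.0, 85.0], [0.0, 0.0, 0.0, 0.0, 0.0, 0.0, 85.0], [0.0, 0.0, 0.0, 0.0, 0.0, 0.0, 85.0], [0.0, 0.0, 0.0, 0.0, 0.0, 0.0, 85.0]] left mm 0.0
```

Request:
{"api": "jog_arm", "payload": {
  "deltas": [
    [[-2,2,16,-0.3,0.2,-0.1,85],[0,0,12,0,0,0,85],[0,0,3,0,0,0,85],[0,0,0,0,0,0,85],[0,0,0,0,0,0,85]]
  ]
}}

```text
clock: 5.0
eef_pos: [0.5414, 0.3437, 0.0593]
tool_rot: [0.746, 0.666, 0.004, 0.001]
ft_force: [-1.1, -0.3, 0.2]
grip_width: 0.0848
```

```bash
python3 - <<'E'
from h import *
plan([.537,.340,.054],83.8)
save("side","s2.png"); a=cv2.imread("pics/s2.png")[110:290,150:390]; cv2.imwrite("pics/s2b.png",cv2.resize(a,(800,600)))
E
```

```text
now [541.4 343.7  59.3] yaw 83.49 tilt 0.43 F [-1.07 -0.28  0.21] t 5.0
[[-4.2, -4.0, 5.3, 0.33, -0.28, -0.32, 85.0], [0.0, 0.0, 0.0, 0.0, -0.0, 0.0, 85.0], [0.0, 0.0, 0.0, 0.0, 0.0, 0.0, 85.0], [0.0, 0.0, 0.0, 0.0, 0.0, 0.0, 85.0], [0.0, 0.0, 0.0, 0.0, 0.0, 0.0, 85.0]] left mm 0.0
```

View pics/s2b.png

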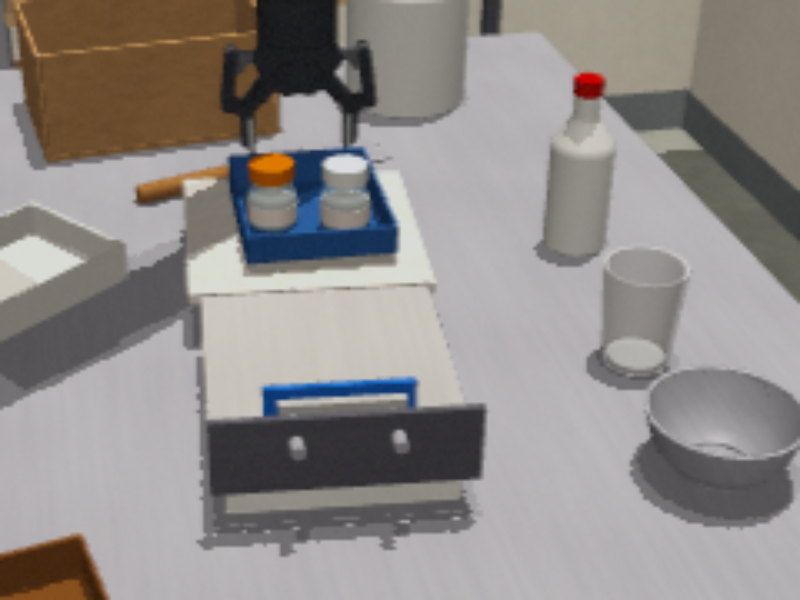

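The fingers are down just behind the tray, the jars are upright and the path is clear. I'll approach to contact now.

Request:
{"api": "jog_arm", "payload": {
  "deltas": [
    [[-5,-2,3,0.3,-0.2,-0.3,85],[-5,0,2,0,0,0,85],[-5,0,0,0,0,0,85],[-5,0,0,0,0,0,85],[-5,0,0,0,0,0,85]]
  ]
}}

```text
clock: 5.55
eef_pos: [0.5378, 0.3195, 0.0564]
tool_rot: [0.744, 0.669, 0.003, -0.0]
ft_force: [1.7, 2.5, -1.0]
grip_width: 0.085
```

```bash
cat >> h.py <<'E'
D=np.array([-.108,-.994]); N=np.array([.994,-.108])
def sn():
    plan([.5,.3,.054],83.8,n=1); o=get_obs(); p=o["eef_pos"][:2]*1000; F=o["ft_force"]; print("s",(D@p).round(1),"n",(N@p).round(1),"Fs",(-D@F[:2]).round(2),"Fn",(N@F[:2]).round(2),"T",o["ft_torque"].round(2))
E
python3 -c "
from h import *
sn()"
```

```text
now [537.8 319.5  56.4] yaw 83.92 tilt 0.38 F [ 1.7   2.51 -1.03] t 5.55
[[-23.4, -35.5, 2.1, 0.23, -0.3, 0.11, 85.0]] left mm 0.0
s -375.6 n 500.1 Fs 2.68 Fn 1.42 T [ 0.48 -0.19  0.1 ]
```

Request:
{"api": "jog_arm", "payload": {
  "deltas": [
    [[-5,0,1,0,0,0,85],[-5,0,1,0,0,0,85],[-5,0,0,0,0,0,85],[-5,0,0,0,0,0,85],[-5,0,0,0,0,0,85]]
  ]
}}

```text
clock: 6.05
eef_pos: [0.5369, 0.2963, 0.0562]
tool_rot: [0.743, 0.669, 0.008, -0.002]
ft_force: [0.2, 3.4, 1.0]
grip_width: 0.0855
```

```bash
python3 -c "
from h import *
sn()"
```

```text
now [536.9 296.3  56.2] yaw 84.01 tilt 0.9 F [0.21 3.41 0.99] t 6.05
[[-0.2, -37.1, 1.9, 0.46, -0.78, 0.21, 85.0]] left mm 0.0
s -352.5 n 501.7 Fs 3.42 Fn -0.16 T [ 0.68 -0.12 -0.01]
```

Request:
{"api": "jog_arm", "payload": {
  "deltas": [
    [[-5,-0.5,0,0.4,-0.7,0.2,85],[-5,-0.5,0,0,0,0,85],[-5,-0.5,0,0,0,0,85],[-5,0,0,0,0,0,85],[-5,0,0,0,0,0,85]]
  ]
}}

```text
clock: 6.55
eef_pos: [0.5323, 0.2698, 0.0562]
tool_rot: [0.744, 0.668, 0.0, -0.0]
ft_force: [0.1, 3.4, 1.0]
grip_width: 0.0848
```

```bash
python3 -c "
from h import *
sn()"
```

```text
now [532.3 269.8  56.2] yaw 83.8 tilt 0.07 F [0.08 3.37 1.04] t 6.55
[[26.5, -35.4, 2.2, 0.01, -0.06, 0.0, 85.0]] left mm 0.0
s -325.7 n 500.0 Fs 3.36 Fn -0.29 T [ 0.71 -0.1   0.01]
```

Request:
{"api": "jog_arm", "payload": {
  "deltas": [
    [[-4,0,0,0,0,0,85],[-4,0,0,0,0,0,85],[-4,0,0,0,0,0,85],[-4,0,0,0,0,0,85],[-4,0,0,0,0,0,85]]
  ]
}}

```text
clock: 7.05
eef_pos: [0.5301, 0.2525, 0.0563]
tool_rot: [0.743, 0.669, 0.004, -0.003]
ft_force: [0.5, 4.1, 0.9]
grip_width: 0.0845
```

```bash
python3 -c "
from h import *
sn()"
```

```text
now [530.1 252.5  56.3] yaw 83.97 tilt 0.58 F [0.49 4.05 0.91] t 7.05
[[39.2, -31.0, 2.5, -0.01, -0.58, 0.17, 85.0]] left mm 6.3
s -308.2 n 499.6 Fs 4.08 Fn 0.05 T [ 0.73 -0.09 -0.01]
```

Request:
{"api": "jog_arm", "payload": {
  "deltas": [
    [[-4,0,0,0,-0.5,0.2,85],[-4,0,0,0,0,0,85],[-4,0,0,0,0,0,85],[-4,0,0,0,0,0,85],[-4,0,0,0,0,0,85]]
  ]
}}

```text
clock: 7.55
eef_pos: [0.5275, 0.2303, 0.0562]
tool_rot: [0.745, 0.667, -0.0, -0.0]
ft_force: [0.5, 4.2, 1.0]
grip_width: 0.085
```

```bash
python3 -c "
from h import *
sn()
save('side','s3.png'); a=cv2.imread('pics/s3.png')[110:290,150:390]; cv2.imwrite('pics/s3b.png',cv2.resize(a,(800,600)))"
```

```text
now [527.5 230.3  56.2] yaw 83.72 tilt 0.04 F [0.48 4.2  1.01] t 7.55
[[44.2, -23.3, 1.5, -0.04, -0.0, -0.08, 85.0]] left mm 25.0
s -285.8 n 499.5 Fs 4.23 Fn 0.02 T [ 0.77 -0.15 -0.03]
```

View pics/s3b.png

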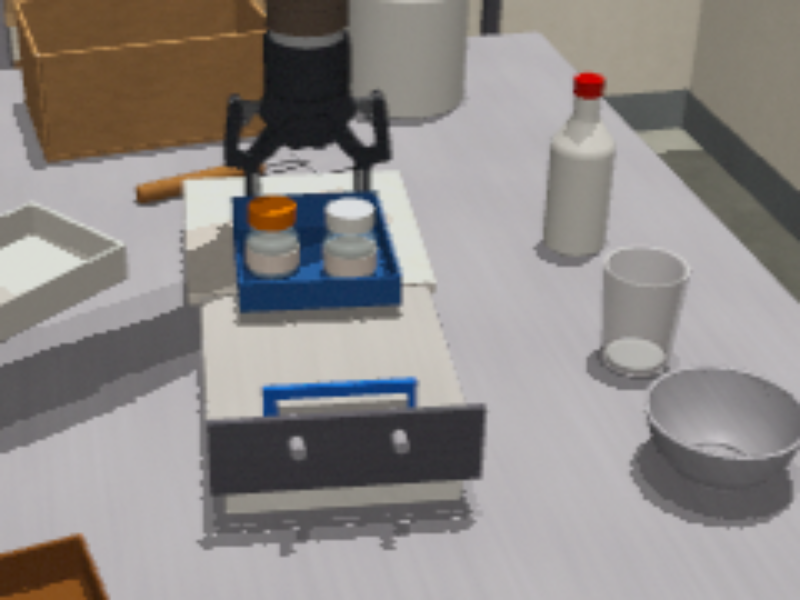

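The nose is on the platform and the tray is square with its jars upright. I'll keep pushing.

Request:
{"api": "jog_arm", "payload": {
  "deltas": [
    [[-5,0,0,0,0,0,85],[-5,0,0,0,0,0,85],[-5,0,0,0,0,0,85],[-4,0,0,0,0,0,85],[-4,0,0,0,0,0,85]]
  ]
}}

```text
clock: 8.1
eef_pos: [0.5245, 0.2051, 0.0562]
tool_rot: [0.745, 0.667, -0.001, -0.0]
ft_force: [0.2, 4.5, 1.8]
grip_width: 0.0852
```

```bash
python3 -c "
from h import *
sn()"
```

```text
now [524.5 205.1  56.2] yaw 83.69 tilt 0.07 F [0.24 4.54 1.78] t 8.1
[[46.7, -17.7, 1.1, -0.06, 0.02, -0.11, 85.0]] left mm 48.1
s -260.5 n 499.2 Fs 4.54 Fn -0.25 T [ 0.79 -0.13 -0.01]
```

Request:
{"api": "jog_arm", "payload": {
  "deltas": [
    [[-4,0,-0.5,0,0,0,85],[-4,0,-0.5,0,0,0,85],[-4,0,0,0,0,0,85],[-4,0,0,0,0,0,85],[-4,0,0,0,0,0,85]]
  ]
}}

```text
clock: 8.6
eef_pos: [0.5227, 0.1844, 0.0582]
tool_rot: [0.745, 0.667, 0.001, -0.001]
ft_force: [0.7, 5.4, 3.4]
grip_width: 0.0849
```

Request:
{"api": "jog_arm", "payload": {
  "deltas": [
    [[-4,0,-0.5,0,0,0,85],[-4,0,-0.5,0,0,0,85],[-4,0,0,0,0,0,85],[-4,0,0,0,0,0,85],[-4,0,0,0,0,0,85]]
  ]
}}

```text
clock: 9.1
eef_pos: [0.5203, 0.163, 0.0596]
tool_rot: [0.745, 0.667, 0.001, -0.001]
ft_force: [0.7, 4.6, 1.8]
grip_width: 0.0848
```

```bash
python3 -c "
from h import *
sn()"
```

```text
now [520.3 163.   59.6] yaw 83.71 tilt 0.15 F [0.73 4.57 1.83] t 9.1
[[48.3, -12.7, 2.1, 0.01, -0.15, -0.09, 85.0]] left mm 88.6
s -218.3 n 499.5 Fs 4.62 Fn 0.23 T [ 0.81 -0.15 -0.02]
```

Request:
{"api": "jog_arm", "payload": {
  "deltas": [
    [[-4,0,0,0,0,0,85],[-4,0,0,0,0,0,85],[-4,0,0,0,0,0,85],[-4,0,0,0,0,0,85],[-4,0,0,0,0,0,85]]
  ]
}}

```text
clock: 9.6
eef_pos: [0.5178, 0.1414, 0.0596]
tool_rot: [0.745, 0.667, 0.001, -0.001]
ft_force: [0.6, 5.1, 1.9]
grip_width: 0.0848
```

Request:
{"api": "jog_arm", "payload": {
  "deltas": [
    [[-4,0,0,0,0,0,85],[-4,0,0,0,0,0,85],[-4,0,0,0,0,0,85],[-3,0,0,0,0,0,85],[-3,0,0,0,0,0,85]]
  ]
}}

```text
clock: 10.1
eef_pos: [0.5156, 0.1218, 0.0596]
tool_rot: [0.745, 0.667, 0.001, -0.001]
ft_force: [0.9, 4.4, 1.7]
grip_width: 0.0845
```

```bash
python3 -c "
from h import *
sn()
save('side','s4.png'); a=cv2.imread('pics/s4.png')[140:290,190:390]; cv2.imwrite('pics/s4b.png',cv2.resize(a,(800,600)))"
```

```text
now [515.6 121.8  59.6] yaw 83.7 tilt 0.17 F [0.88 4.41 1.69] t 10.1
[[49.0, -9.8, 1.7, -0.01, -0.17, -0.1, 85.0]] left mm 129.0
s -176.8 n 499.3 Fs 4.48 Fn 0.4 T [ 0.78 -0.08 -0.01]
```

View pics/s4b.png

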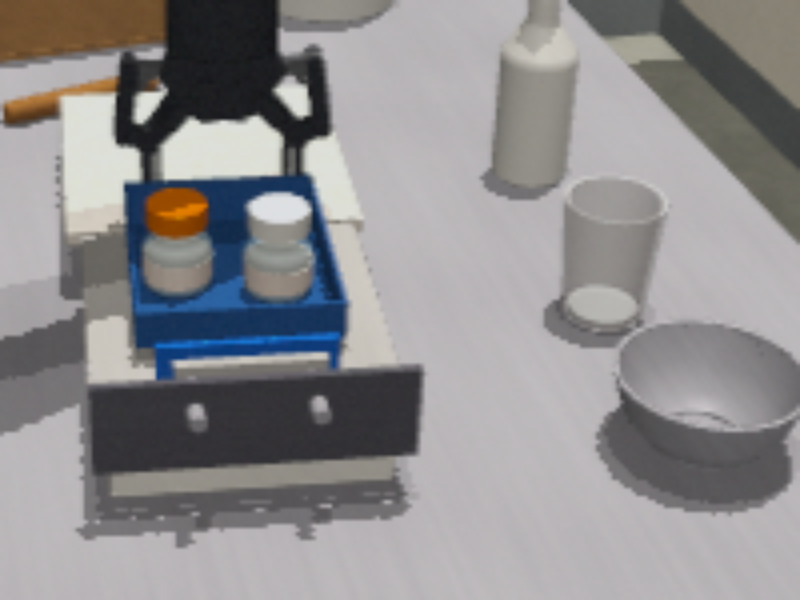

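The tray is flat on the platform, square, about 1–3 cm from the buffer, with its jars upright. Next I'll feel for the buffer in small steps.

Request:
{"api": "jog_arm", "payload": {
  "deltas": [
    [[-2,0,0,0,0,0,85],[-1,0,0,0,0,0,85],[-1,0,0,0,0,0,85],[-1,0,0,0,0,0,85]]
  ]
}}

```text
clock: 10.55
eef_pos: [0.5148, 0.1161, 0.0595]
tool_rot: [0.745, 0.667, 0.001, -0.001]
ft_force: [0.5, 3.8, 2.5]
grip_width: 0.0849
```

```bash
python3 -c "
from h import *
sn()"
```

```text
now [514.8 116.1  59.5] yaw 83.68 tilt 0.16 F [0.53 3.78 2.46] t 10.55
[[49.1, -9.5, 1.6, -0.02, -0.15, -0.12, 85.0]] left mm 134.6
s -171.0 n 499.2 Fs 3.82 Fn 0.11 T [ 0.79 -0.09  0.01]
```

Request:
{"api": "jog_arm", "payload": {
  "deltas": [
    [[-1,0,0,0,0,0,85],[-1,0,0,0,0,0,85],[-1,0,0,0,0,0,85],[-1,0,0,0,0,0,85],[-1,0,0,0,0,0,85]]
  ]
}}

```text
clock: 11.05
eef_pos: [0.5143, 0.111, 0.0596]
tool_rot: [0.745, 0.667, 0.001, -0.001]
ft_force: [0.5, 4.6, 2.1]
grip_width: 0.085
```

```bash
python3 -c "
from h import *
sn()"
```

```text
now [514.3 111.   59.6] yaw 83.71 tilt 0.17 F [0.46 4.58 2.05] t 11.05
[[49.1, -9.2, 1.6, -0.02, -0.17, -0.09, 85.0]] left mm 139.6
s -165.9 n 499.2 Fs 4.6 Fn -0.04 T [ 0.85 -0.15 -0.06]
```

Request:
{"api": "jog_arm", "payload": {
  "deltas": [
    [[-1,0,0,0,0,0,85],[-1,0,0,0,0,0,85],[-1,0,0,0,0,0,85],[-1,0,0,0,0,0,85],[-1,0,0,0,0,0,85]]
  ]
}}

```text
clock: 11.55
eef_pos: [0.5136, 0.1056, 0.0596]
tool_rot: [0.745, 0.667, 0.001, -0.001]
ft_force: [-0.2, 4.7, 1.6]
grip_width: 0.0851
```

```bash
python3 -c "
from h import *
sn()"
```

```text
now [513.6 105.6  59.6] yaw 83.71 tilt 0.17 F [-0.16  4.75  1.6 ] t 11.55
[[49.2, -8.9, 1.6, -0.02, -0.17, -0.09, 85.0]] left mm 145.0
s -160.4 n 499.2 Fs 4.7 Fn -0.67 T [ 0.79 -0.12 -0.02]
```

Request:
{"api": "jog_arm", "payload": {
  "deltas": [
    [[-1,0,0,0,0,0,85],[-1,0,0,0,0,0,85],[-1,0,0,0,0,0,85],[-1,0,0,0,0,0,85]]
  ]
}}

```text
clock: 11.95
eef_pos: [0.5132, 0.1013, 0.0596]
tool_rot: [0.745, 0.667, 0.001, -0.001]
ft_force: [0.4, 4.6, 2.0]
grip_width: 0.0849
```

```bash
python3 -c "
from h import *
sn()"
```

```text
now [513.2 101.3  59.6] yaw 83.72 tilt 0.18 F [0.39 4.64 2.03] t 11.95
[[49.2, -8.7, 1.6, -0.02, -0.18, -0.08, 85.0]] left mm 149.2
s -156.1 n 499.2 Fs 4.65 Fn -0.11 T [ 0.83 -0.18 -0.03]
```

Request:
{"api": "jog_arm", "payload": {
  "deltas": [
    [[-1,0,0,0,0,0,85],[-1,0,0,0,0,0,85],[-1,0,0,0,0,0,85],[-1,0,0,0,0,0,85]]
  ]
}}

```text
clock: 12.35
eef_pos: [0.5127, 0.097, 0.0595]
tool_rot: [0.745, 0.667, 0.001, -0.001]
ft_force: [0.5, 4.3, 1.9]
grip_width: 0.0852
```

```bash
python3 -c "
from h import *
sn()"
```

```text
now [512.7  97.   59.5] yaw 83.72 tilt 0.18 F [0.52 4.33 1.92] t 12.35
[[49.2, -8.5, 1.5, -0.02, -0.18, -0.08, 85.0]] left mm 153.5
s -151.8 n 499.1 Fs 4.36 Fn 0.04 T [ 0.82 -0.11 -0.04]
```

Request:
{"api": "jog_arm", "payload": {
  "deltas": [
    [[-1,0,0,0,0,0,85],[-1,0,0,0,0,0,85],[-1,0,0,0,0,0,85],[-1,0,0,0,0,0,85]]
  ]
}}

```text
clock: 12.75
eef_pos: [0.5121, 0.0927, 0.0595]
tool_rot: [0.745, 0.667, 0.001, -0.001]
ft_force: [0.7, 5.7, 2.9]
grip_width: 0.085
```

Request:
{"api": "jog_arm", "payload": {
  "deltas": [
    [[-1,0,0,0,0,0,85]]
  ]
}}

```text
clock: 12.85
eef_pos: [0.512, 0.0921, 0.0596]
tool_rot: [0.745, 0.667, 0.001, -0.002]
ft_force: [0.4, 7.0, 2.1]
grip_width: 0.0849
```

```bash
python3 -c "
from h import *
sn()"
```

```text
now [512.   92.1  59.6] yaw 83.73 tilt 0.26 F [0.4  7.01 2.05] t 12.85
[[49.3, -8.3, 1.6, -0.04, -0.25, -0.07, 85.0]] left mm 158.3
s -146.8 n 499.0 Fs 7.01 Fn -0.36 T [ 1.26 -0.15  0.01]
```

Request:
{"api": "jog_arm", "payload": {
  "deltas": [
    [[-1,0,0,0,0,0,85],[-1,0,0,0,0,0,85],[-1,0,0,0,0,0,85]]
  ]
}}

```text
clock: 13.15
eef_pos: [0.5117, 0.0911, 0.0596]
tool_rot: [0.744, 0.668, 0.003, -0.004]
ft_force: [-0.0, 7.5, 1.7]
grip_width: 0.0847
```

```bash
python3 -c "
from h import *
sn()"
```

```text
now [511.7  91.1  59.6] yaw 83.82 tilt 0.53 F [-0.05  7.52  1.65] t 13.15
[[49.3, -8.1, 1.8, -0.07, -0.53, 0.02, 85.0]] left mm 159.3
s -145.8 n 498.8 Fs 7.47 Fn -0.86 T [ 1.32 -0.21  0.01]
```

Request:
{"api": "jog_arm", "payload": {
  "deltas": [
    [[-2,0,0,0,-0.5,0,85],[-2,0,0,0,-0.3,0,85]]
  ]
}}

```text
clock: 13.35
eef_pos: [0.5111, 0.0892, 0.0595]
tool_rot: [0.744, 0.669, -0.001, -0.001]
ft_force: [0.7, 7.2, 0.7]
grip_width: 0.0852
```

```bash
python3 -c "
from h import *
sn()"
```

```text
now [511.1  89.2  59.5] yaw 83.92 tilt 0.12 F [0.71 7.16 0.73] t 13.35
[[49.4, -7.9, 1.3, -0.12, 0.01, 0.12, 85.0]] left mm 161.2
s -143.9 n 498.4 Fs 7.19 Fn -0.07 T [ 1.59 -0.25  0.04]
```

Request:
{"api": "jog_arm", "payload": {
  "deltas": [
    [[-2,0,0,0,-0.2,0,85],[-2,0,0,0,-0.2,0,85]]
  ]
}}

```text
clock: 13.55
eef_pos: [0.5107, 0.0882, 0.0594]
tool_rot: [0.743, 0.669, -0.001, -0.001]
ft_force: [0.1, 8.9, 0.6]
grip_width: 0.0849
```

```bash
python3 -c "
from h import *
sn()"
```

```text
now [510.7  88.2  59.4] yaw 84.04 tilt 0.16 F [0.11 8.94 0.65] t 13.55
[[49.4, -7.7, 1.3, -0.15, 0.05, 0.24, 85.0]] left mm 162.2
s -142.8 n 498.1 Fs 8.89 Fn -0.85 T [ 1.79 -0.25 -0.1 ]
```

Request:
{"api": "jog_arm", "payload": {
  "deltas": [
    [[-2.5,0,0,0,-0.2,0.25,85],[-1.5,0,0,0,-0.1,0,85],[-1.2,0,0,0,-0.1,0,85]]
  ]
}}

```text
clock: 13.85
eef_pos: [0.5107, 0.0875, 0.0595]
tool_rot: [0.743, 0.669, -0.0, -0.001]
ft_force: [0.8, 7.8, 1.1]
grip_width: 0.0853
```

```bash
python3 -c "
from h import *
sn()"
```

```text
now [510.7  87.5  59.5] yaw 84.02 tilt 0.17 F [0.79 7.76 1.05] t 13.85
[[49.4, -7.7, 1.4, -0.15, -0.09, 0.22, 85.0]] left mm 162.9
s -142.1 n 498.2 Fs 7.8 Fn -0.05 T [ 1.44 -0.13 -0.2 ]
```

Request:
{"api": "jog_arm", "payload": {
  "deltas": [
    [[-1.2,0,0,0,0,0.1,85],[-1.2,0,0,0,0,0.1,85],[-1.2,0,0,0,0,0,85]]
  ]
}}

```text
clock: 14.15
eef_pos: [0.5107, 0.0877, 0.0595]
tool_rot: [0.743, 0.669, 0.003, -0.004]
ft_force: [1.4, 8.7, 0.9]
grip_width: 0.0847
```

```bash
python3 -c "
from h import *
sn()
for i in range(3):
    camera('top'); o=get_obs(); print(o['ft_force'].round(2),o['ft_torque'].round(2),(o['eef_pos']*1000).round(1))"
```

```text
now [510.7  87.7  59.5] yaw 84.0 tilt 0.57 F [1.38 8.67 0.9 ] t 14.15
[[49.4, -7.7, 1.8, -0.16, -0.55, 0.2, 85.0]] left mm 162.7
s -142.3 n 498.2 Fs 8.77 Fn 0.44 T [ 1.51 -0.25 -0.15]
[0.43 7.75 2.14] [ 1.57 -0.19 -0.11] [510.8  87.7  59.6]
[0.61 7.66 0.42] [ 1.58 -0.21 -0.06] [510.7  87.7  59.5]
[0.9  7.61 2.55] [ 1.55 -0.17 -0.06] [510.8  87.6  59.6]
```

```bash
python3 -c "
from h import *
for i in range(21):
    camera('side')
    if i%5==0: o=get_obs(); print(o['ft_force'].round(2),o['ft_torque'].round(2),(o['eef_pos']*1000).round(1),o['clock'])"
```

```text
[1.24 6.93 1.86] [ 1.53 -0.17 -0.03] [510.8  87.7  59.6] 14.35
[0.6  7.48 1.37] [ 1.52 -0.18 -0.07] [510.7  87.6  59.5] 14.6
[0.48 8.33 1.56] [ 1.49 -0.16 -0.03] [510.8  87.6  59.5] 14.85
[0.29 9.26 2.66] [ 1.5  -0.2  -0.06] [510.7  87.6  59.5] 15.1
[0.08 8.06 0.94] [ 1.51 -0.23 -0.05] [510.8  87.7  59.5] 15.35
```

Request:
{"api": "jog_arm", "payload": {
  "deltas": [
    [[0.5,0,0,0,0,0,85],[0.5,0,0,0,0,0,85],[0.5,0,0,0,0,0,85],[1,0,0,0,0,0,85],[1,0,0,0,0,0,85]]
  ]
}}

```text
clock: 15.85
eef_pos: [0.5101, 0.0885, 0.0587]
tool_rot: [0.744, 0.669, -0.0, -0.003]
ft_force: [-0.2, 1.2, -0.3]
grip_width: 0.0849
```

Request:
{"api": "jog_arm", "payload": {
  "deltas": [
    [[1,0,0,0,0,0,85],[1,0,0,0,0,0,85],[2,0,0,0,0,0,85],[3,0,0,0,0,0,85],[4,0,0,0,0,0,85]]
  ]
}}

```text
clock: 16.35
eef_pos: [0.5093, 0.0978, 0.0573]
tool_rot: [0.744, 0.668, -0.003, -0.003]
ft_force: [0.0, 0.5, -1.0]
grip_width: 0.085
```

Request:
{"api": "jog_arm", "payload": {
  "deltas": [
    [[8,0,0,0,0,0,85],[12,0,0,0,0,0,85],[12,0,-10,0,0,0,85],[0,0,-25,0,0,0,85],[0,0,-40,0,0,0,85]]
  ]
}}

```text
clock: 16.85
eef_pos: [0.5093, 0.134, 0.1294]
tool_rot: [0.744, 0.668, -0.009, -0.006]
ft_force: [1.0, 0.3, -0.2]
grip_width: 0.0848
```

```bash
python3 -c "
from h import *
sn()
save('side','s5.png'); a=cv2.imread('pics/s5.png')[140:380,190:510]; cv2.imwrite('pics/s5b.png',cv2.resize(a,(800,600)))"
```

```text
now [509.3 134.  129.4] yaw 83.91 tilt 1.23 F [ 0.98  0.33 -0.16] t 16.85
[[45.0, -6.9, 20.6, -1.2, 0.28, 0.11, 85.0]] left mm 132.6
s -188.2 n 491.7 Fs 0.43 Fn 0.94 T [ 0.02 -0.05  0.  ]
```

View pics/s5b.png

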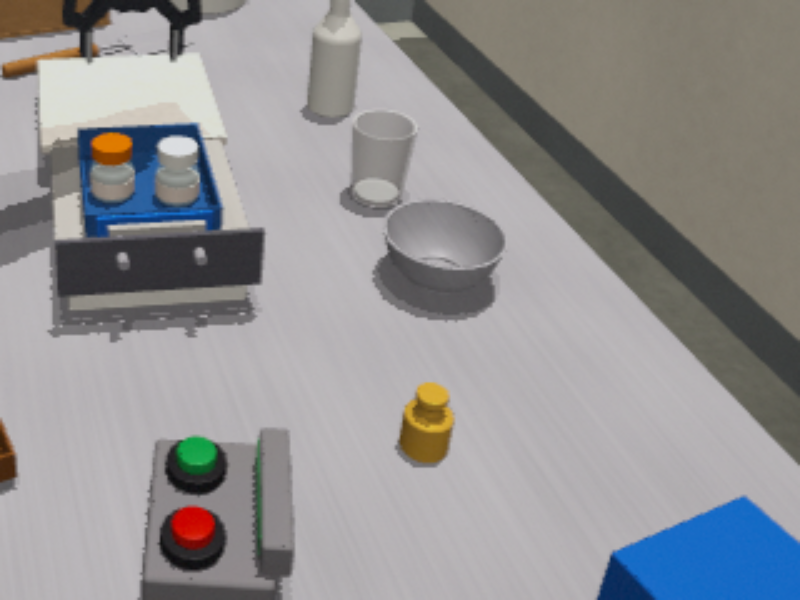

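The tray is against the buffer, the jars are upright and nothing else has been disturbed. Now I'll move to the tare key, closing the fingers on the way.

```bash
python3 -c "
from h import *
plan([.45,-.35,.22],-17,n=14,grip=0)"
```

```text
now [514.1 135.4 137.8] yaw 83.91 tilt 0.47 F [1.81 0.21 3.87] t 16.9
[[-49.3, -1.3, -8.3, -0.03, 0.03, 8.5, 0.0], [-48.9, 6.0, -8.3, -0.03, 0.03, 8.5, 0.0], [-47.5, 13.2, -8.3, -0.03, 0.03, 8.5, 0.0], [-45.0, 20.1, -8.4, -0.03, 0.03, 8.5, 0.0], [-41.6, 26.5, -8.4, -0.03, 0.03, 8.5, 0.0], [-37.2, 32.4, -8.4, -0.03, 0.03, 8.5, 0.0], [-32.0, 37.5, -8.4, -0.03, 0.03, 8.5, 0.0], [-26.1, 41.8, -8.4, -0.03, 0.03, 8.5, 0.0], [-19.6, 45.2, -8.4, -0.03, 0.03, 8.5, 0.0], [-11.8, 44.2, -7.8, -0.03, 0.03, 8.5, 0.0], [0.0, 0.0, 0.0, -0.03, 0.03, 8.5, 0.0], [0.0, 0.0, 0.0, -0.03, 0.03, 7.41, 0.0], [0.0, 0.0, 0.0, 0.0, -0.0, -0.0, 0.0], [0.0, 0.0, 0.0, -0.0, 0.0, 0.0, 0.0]] left mm 0.0
```

Request:
{"api": "jog_arm", "payload": {
  "deltas": [
    [[0,0,-40,0,0,0,85],[0,0,-40,0,0,0,0],[-10,0,-30,0,0,0,0],[-45,0,0,0,0,8,0],[-48,6,0,0,0,8,0]]
  ]
}}

```text
clock: 17.4
eef_pos: [0.5068, 0.0409, 0.2594]
tool_rot: [0.828, 0.561, 0.004, -0.0]
ft_force: [0.1, -0.3, 0.6]
grip_width: 0.0278
```

Request:
{"api": "jog_arm", "payload": {
  "deltas": [
    [[-47,13,0,0,0,8.5,0],[-45,20,0,0,0,8.5,0],[-41,26,0,0,0,8.5,0],[-37,32,0,0,0,8.5,0],[-32,37,0,0,0,8.5,0]]
  ]
}}

```text
clock: 17.9
eef_pos: [0.4804, -0.2053, 0.265]
tool_rot: [0.976, 0.217, 0.01, 0.0]
ft_force: [1.2, 0.0, 0.3]
grip_width: -0.0001
```

```bash
python3 -c "
from h import *
plan([.45,-.35,.22],-17,n=6,grip=0)"
```

```text
now [ 480.4 -205.3  265. ] yaw 25.12 tilt 1.1 F [1.17 0.04 0.3 ] t 17.9
[[-29.0, 38.1, 14.2, -0.03, -0.22, 8.5, 0.0], [-23.0, 42.0, 14.3, -0.03, -0.22, 8.5, 0.0], [-16.5, 44.9, 14.4, -0.03, -0.22, 8.5, 0.0], [-0.9, 4.2, 1.3, -0.03, -0.22, 8.5, 0.0], [0.0, 0.0, 0.0, -0.03, -0.21, 8.13, 0.0], [0.0, 0.0, 0.0, 0.0, 0.0, 0.0, 0.0]] left mm 0.0
```

Request:
{"api": "jog_arm", "payload": {
  "deltas": [
    [[-29,38,14,0,-0.2,8.5,0],[-23,42,14,0,-0.2,8.5,0],[-16,40,14,0,-0.2,8.5,0],[0,4,0,0,-0.2,8.5,0],[0,0,0,0,-0.2,8,0]]
  ]
}}

```text
clock: 18.4
eef_pos: [0.4517, -0.3536, 0.2257]
tool_rot: [0.988, -0.157, 0.005, 0.001]
ft_force: [0.3, 0.6, 0.1]
grip_width: 0.0004
```

Request:
{"api": "jog_arm", "payload": {
  "deltas": [
    [[0,0,0,0,0,0,0],[0,0,0,0,0,0,0]]
  ]
}}

```text
clock: 18.6
eef_pos: [0.4527, -0.3534, 0.2263]
tool_rot: [0.988, -0.156, 0.006, 0.001]
ft_force: [0.2, 0.2, 1.1]
grip_width: 0.0
```

```bash
python3 - <<'E'
from h import *
c=cam("wrist"); im=save("wrist","w6.png")
a=im[...,::-1].copy()
for t,z in (("tare",.045),("power",.045)):
  for m in masks_of(t,"wrist")[:2]:
    print(t,round(m["conf"],2),np.round(m["at"]),m["pixels"].sum(),[ray(c,m["at"],zz).round(4).tolist() for zz in (.04,.045,.05)])
h=cv2.cvtColor(im,cv2.COLOR_RGB2HSV); g=((h[...,0]>45)&(h[...,0]<80)&(h[...,1]>120)&(h[...,2]>60)).astype(np.uint8)
n,l,s,ce=cv2.connectedComponentsWithStats(g)
for i in range(1,n):
    if s[i,4]>80: print("green",s[i],ce[i].round(1),ray(c,ce[i],.047).round(4))
cv2.imwrite("pics/w6b.png",cv2.resize(a,(800,600)))
plan([.45,-.35,.22],-17,n=1,grip=0)
E
```

```text
tare 0.72 [257. 163.] 767 [[0.4576, -0.3576, 0.04], [0.4585, -0.3578, 0.045], [0.4593, -0.3581, 0.05]]
power 0.79 [327. 158.] 860 [[0.4407, -0.4246, 0.04], [0.4418, -0.4238, 0.045], [0.443, -0.4231, 0.05]]
green [239 147  32  32 800] [254.2 162.8] [ 0.4597 -0.3558  0.047 ]
now [ 452.7 -353.2  226.3] yaw -17.93 tilt 0.64 F [-0.64 -0.4   0.12] t 18.75
[[-3.6, -2.2, 6.3, 0.0, -0.64, -0.93, 0.0]] left mm 0.0
```

View pics/w6b.png

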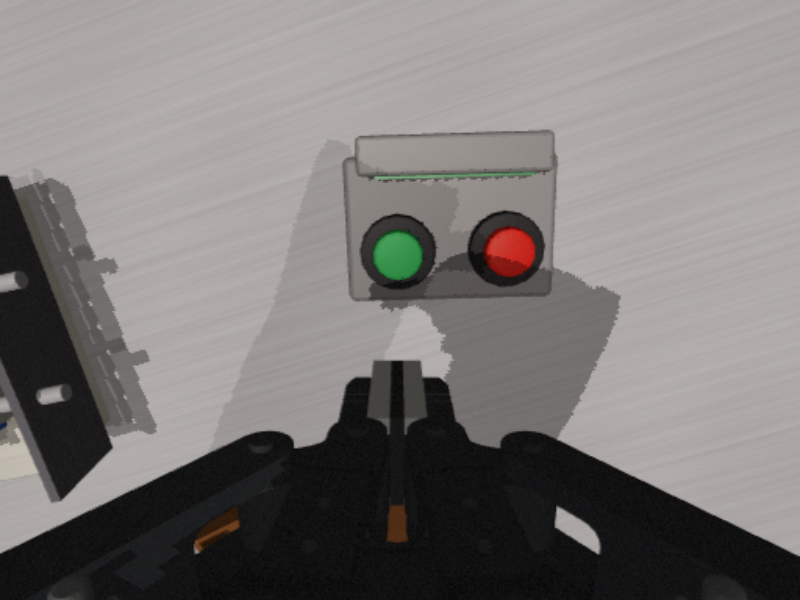

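The key mask agrees with the picture: green at (398,255), red at (510,252), and the measured spacing is 66–67 mm. The tare key is at about (0.4595, -0.357).

```bash
python3 -c "
from h import *
plan([.4595,-.357,.07],-17,n=5,grip=0)"
```

```text
now [ 452.7 -353.2  226.3] yaw -17.93 tilt 0.64 F [-0.64 -0.4   0.12] t 18.75
[[1.9, 0.5, 50.0, 0.0, -0.64, -0.93, 0.0], [2.4, 0.5, 49.9, -0.0, 0.0, -0.0, 0.0], [2.4, 0.5, 49.9, -0.0, 0.0, 0.0, 0.0], [0.3, 0.1, 6.5, -0.0, -0.0, 0.0, 0.0], [0.0, 0.0, 0.0, -0.0, -0.0, 0.0, 0.0]] left mm 0.0
```

Request:
{"api": "jog_arm", "payload": {
  "deltas": [
    [[2,0.5,45,0,-0.6,-0.9,0],[2.4,0.5,45,0,0,0,0],[2.4,0.5,40,0,0,0,0],[0,0,15,0,0,0,0],[0,0,0,0,0,0,0]]
  ]
}}

```text
clock: 19.25
eef_pos: [0.4641, -0.3561, 0.0815]
tool_rot: [0.99, -0.142, 0.005, 0.003]
ft_force: [0.5, 0.7, 0.4]
grip_width: 0.0002
```

```bash
python3 -c "
from h import *
plan([.4595,-.357,.058],-17,n=2,grip=0)"
```

```text
now [ 464.1 -356.1   81.5] yaw -16.35 tilt 0.64 F [0.5  0.75 0.42] t 19.25
[[-4.4, 2.1, 23.5, 0.21, -0.6, 0.65, 0.0], [0.0, 0.0, 0.0, 0.0, -0.0, 0.0, 0.0]] left mm 0.0
```

Request:
{"api": "jog_arm", "payload": {
  "deltas": [
    [[-3.5,1.5,12,0.2,-0.6,0.6,0],[-1,0.5,8,0,0,0,0],[0,0,3,0,0,0,0],[0,0,0,0,0,0,0]]
  ]
}}

```text
clock: 19.65
eef_pos: [0.461, -0.3573, 0.0607]
tool_rot: [0.989, -0.146, 0.002, 0.001]
ft_force: [-0.8, 1.4, 2.2]
grip_width: 0.0002
```

Request:
{"api": "jog_arm", "payload": {
  "deltas": [
    [[0,0,2,0,0,0,0],[0,0,2,0,0,0,0],[0,0,2,0,0,0,0]]
  ]
}}

```text
clock: 19.95
eef_pos: [0.4616, -0.3578, 0.0571]
tool_rot: [0.989, -0.146, 0.003, 0.002]
ft_force: [-3.1, 1.6, 3.8]
grip_width: -0.0002
```

Request:
{"api": "jog_arm", "payload": {
  "deltas": [
    [[0,0,2,0,0,0,0],[0,0,2,0,0,0,0]]
  ]
}}

```text
clock: 20.15
eef_pos: [0.4616, -0.3578, 0.0558]
tool_rot: [0.989, -0.146, 0.004, 0.002]
ft_force: [-6.3, 5.4, 20.3]
grip_width: 0.0001
```

```bash
python3 - <<'E'
from h import *
o=get_obs(); print(o["ft_force"].round(2),(o["eef_pos"]*1000).round(1),o["ft_torque"].round(2))
save('side','s7.png'); a=cv2.imread('pics/s7.png')[260:384,200:360]; cv2.imwrite('pics/s7b.png',cv2.resize(a,(800,600)))
E
```

```text
[-6.28  5.43 20.29] [ 461.6 -357.8   55.8] [ 1.19  1.43 -0.03]
```

View pics/s7b.png

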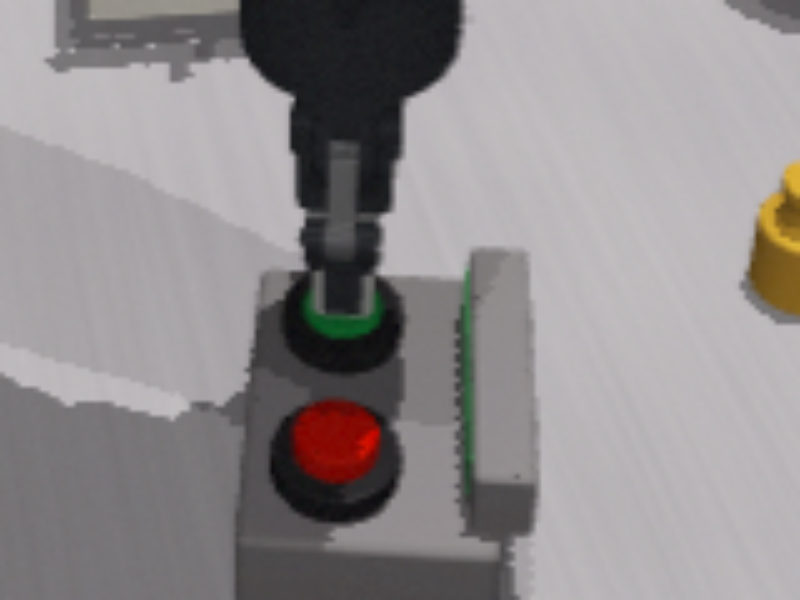

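```bash
python3 - <<'E'
from h import *
for f in ("side0","s5","s7"):
    im=cv2.imread(f"pics/{f}.png").astype(int)
    w=im[300:345,250:290]; ex=np.clip(w[...,1]-np.maximum(w[...,0],w[...,2]),0,None)
    m=ex>40; r,c=np.nonzero(m); print(f,"green rows",300+r.min(),300+r.max(),"cols",250+c.min(),250+c.max())
    for col in range(262,276,3): print(col, ex[16:36,col-250].tolist())
c=cam("side"); a=proj(c,[.461,-.3585,.061]); print(a,proj(c,[.461,-.3585,.055])-a)
E
```

```text
side0 green rows 315 328 cols 261 276
262 [24, 88, 89, 88, 91, 68, 81, 67, 49, 45, 43, 19, 3, 0, 0, 0, 0, 0, 0, 0]
265 [90, 86, 88, 91, 89, 86, 88, 89, 86, 68, 53, 48, 46, 18, 0, 0, 0, 0, 0, 0]
268 [88, 89, 89, 88, 90, 87, 89, 88, 87, 79, 57, 49, 50, 34, 0, 0, 0, 0, 0, 0]
271 [91, 91, 88, 91, 89, 88, 87, 86, 87, 77, 54, 50, 51, 23, 0, 0, 0, 0, 0, 0]
274 [25, 83, 89, 90, 89, 89, 89, 86, 64, 48, 47, 41, 7, 0, 0, 0, 0, 0, 0, 0]
s5 green rows 315 328 cols 261 276
262 [25, 89, 91, 88, 92, 68, 83, 67, 50, 43, 45, 24, 1, 0, 0, 0, 0, 0, 0, 2]
265 [90, 89, 90, 92, 92, 88, 89, 88, 87, 71, 51, 49, 48, 19, 0, 0, 0, 1, 0, 0]
268 [90, 90, 91, 87, 91, 89, 88, 89, 88, 81, 58, 52, 52, 35, 0, 0, 0, 0, 0, 0]
271 [90, 91, 91, 90, 90, 91, 89, 88, 90, 77, 53, 51, 52, 23, 0, 0, 0, 0, 0, 2]
274 [26, 83, 91, 88, 91, 91, 89, 86, 65, 47, 47, 42, 6, 0, 0, 0, 0, 0, 0, 0]
s7 green rows 321 329 cols 262 275
262 [0, 0, 0, 6, 20, 22, 24, 21, 39, 45, 46, 25, 3, 0, 0, 0, 0, 0, 0, 0]
265 [0, 0, 0, 0, 0, 0, 0, 0, 0, 29, 43, 49, 52, 22, 0, 0, 0, 0, 0, 0]
268 [0, 0, 0, 1, 0, 0, 0, 0, 0, 33, 46, 49, 52, 42, 0, 4, 0, 0, 0, 0]
271 [0, 0, 0, 0, 0, 0, 0, 0, 0, 20, 47, 48, 54, 27, 1, 1, 0, 0, 0, 0]
274 [0, 0, 0, 0, 5, 13, 14, 13, 24, 43, 50, 44, 10, 0, 0, 0, 0, 0, 0, 1]
[268.2043033  321.19321149] [-0.08348144  2.33792196]
```

The exposed key wall was about 8 mm tall at rest, more than the 6 mm travel. So the bezel can't have stopped the fingertip, and 20 N on the key means it is at its stop. I'll release it now.

Request:
{"api": "jog_arm", "payload": {
  "deltas": [
    [[0,0,-3,0,0,0,0],[0,0,-10,0,0,0,0],[0,0,-30,0,0,0,0],[0,0,-40,0,0,0,0],[0,0,-40,0,0,0,0]]
  ]
}}

```text
clock: 20.7
eef_pos: [0.4584, -0.3556, 0.177]
tool_rot: [0.989, -0.146, -0.001, -0.0]
ft_force: [1.1, -0.8, -0.6]
grip_width: 0.0002
```

Request:
{"api": "jog_arm", "payload": {
  "deltas": [
    [[0,0,-20,0,0,0,0],[0,0,0,0,0,0,0],[0,0,0,0,0,0,0]]
  ]
}}

```text
clock: 21.0
eef_pos: [0.4622, -0.3586, 0.2047]
tool_rot: [0.989, -0.147, 0.006, 0.003]
ft_force: [0.3, -0.0, -0.5]
grip_width: -0.0001
```

```bash
python3 - <<'E'
from h import *
save('side','s8.png'); a=cv2.imread('pics/s8.png')[140:380,190:510]; cv2.imwrite('pics/s8b.png',cv2.resize(a,(800,600)))
for t in ("tray","jar_a_mid","jar_b_mid"):
    for f in masks_of(t,"side")[:2]: print(t,round(f["conf"],2),np.round(f["at"]))
o=get_obs(); print(o["clock"],o["ft_force"].round(2))
E
```

```text
tray 0.95 [153. 190.]
tray 0.84 [150. 308.]
jar_a_mid 0.56 [257. 207.]
jar_b_mid 0.79 [235. 209.]
21.2 [-0.95 -0.85 -1.11]
```

View pics/s8b.png

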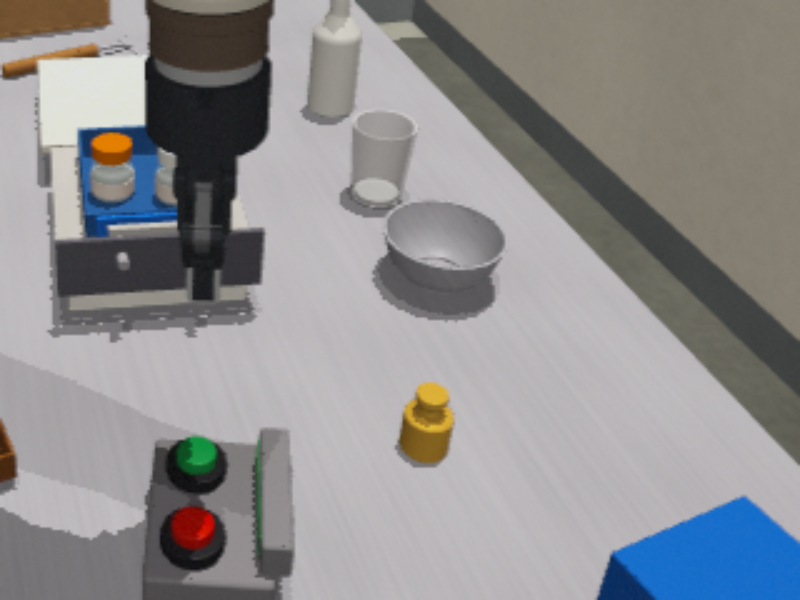

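The key has sprung back, the tray is still at the buffer with the jars standing, and the arm is clear.

```bash
python3 -c "
from workcell import *
print(job_done())"
```

```text
the job is handed in; nothing more can be done
None
```

I slid the tray over the step onto the platform and against the blue buffer, pressed the tare key fully down, and handed the job in at about 21 s. No verdict was reported.

- **Slide:** I pushed the rear wall with two spread fingertips, at about 4.5 N. The tray was 3° askew at first and looked square to the buffer before contact. The arm's heading matched the platform to about 0.3°.
- **Buffer:** I felt contact as the force rose from 4.5 to 7 N. By the arm's position I pressed in about 5.5–6 mm and held it there for 1.2 s. During the hold the force read about 7–9 N. That cannot confirm the depth, because the tray's own friction is mixed in.
- **Release:** The tray hardly moved when I backed off, so friction may leave the buffer partly compressed.
- **Tare key:** I pressed until the key stopped, at about 20 N; fully down takes 5 N. It sprang back.
- **Last check:** In the last picture the tray was still against the buffer and the red key was untouched. The nearby bystanders in view stood where they were. The arm partly hid the white-lidded jar, but both jars were detected where they had stood. The network did not detect the blue tray itself in that picture, only its look-alikes, so I judged its position by eye.

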